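Put a fig-cake mould under pressure in the bench screw press

TASK

Push the press's tray in until it stops at the back, so that the fig-cake mould stands centred under the plate, then push the arms of the T-handle round, clockwise seen from above, until the plate bears firmly on the mould's wooden follower; the screw comes to its stop about a fifth of a turn after the plate first touches. Only push: nothing may be lifted, and the mould must stay standing on its tray. Leave the things standing around where they are.

Things in the scene. Friction and masses are not known exactly. Their poses are not given: they have to be found in the camera images.
- press: bench screw press fixed to the table: light grey cast base and crosshead, two steel columns. Origin on the vertical spindle axis at table height; x from its open front to its back, y across, z up. Base plate x -115 to +85, y -95 to +95 mm, top at z 14 mm; two runners, 139 mm apart inside, guide the tray to a stop bar across the back
- press_head (a point): point on the spindle axis on top of the press's crosshead, 152 mm above the table. Crosshead: a bar 34 mm deep in the press's x, 196 mm long in y, z 120 to 144 mm, with a round boss of radius 25 mm in its middle up to z 152; it stands on columns 17 mm thick at press x 0, y -81 and +81 mm, whose nuts reach z 154
- tray: loose flat steel drip tray on the base plate, between the runners, 188 x 133 mm, sides 9 mm high. Origin under the point where the mould stands, axes like the press's. Starts 35 to 70 mm out to the front; slides along the press's x until its back edge meets the stop bar: its origin is then 0 to 1 mm past the spindle axis. Takes 3 to 12 N to push, with the mould on it
- tray_lip (a point): middle of the outer face of the tray's upright front lip, 127 mm in front of the tray's origin; the lip is 133 mm wide, from 14 to 41 mm above the table. This point lies 12 mm above the tray's underside; push here
- mould: loose round fig-cake mould standing on the tray between four low tabs: steel cylinder 92 mm across (rim 97), 50 mm high, with a pale wooden follower disc 80 mm across standing 10 mm proud, its top 60 mm above the mould's origin (centre of its underside); 0.6 to 1.05 kg
- handle (a joint): angle of the T-handle (rad): 0 screw right up, grows as it turns clockwise seen from above; plate and handle sink 3.8 mm per rad. Starts between 0 and 2.0; the plate meets the mould's follower at about 3.4, then its spring is compressed; firm stop at 4.71, hub on crosshead. Takes 3 to 7 N on an arm 50 mm from the axis; stays where it is left
- handle_hub (a point): point on the spindle axis at the height of the T-handle's bar: 191 mm above the table with the screw right up, 173 mm right down. Bar: steel, 12 mm thick, level, through a dark hub (radius 17.5 mm, top 15 mm above the bar's centre line), one straight arm to each side with a black ball of radius 10.5 mm at its end, ball centres 74 mm from the axis
- handle_ball (a point): centre of the ball on one of the two arms (the other lies opposite); gives the bar's direction
- plate: press plate: steel disc 70 mm across, 9 mm thick, below the spindle, on its axis; does not turn with it. Origin at the centre of its underside. Sprung: pressed on the mould it gives way upward, 4 N per mm, up to 8 mm
- jam_jar: bystander: open jam jar with a spreader in it, 76 mm across, 157 mm high, origin under its centre
- jar_lid: bystander: black jar lid lying inside up, 71 mm across, 15 mm high, origin under its centre
- timer: bystander: white kitchen timer with a round dial, 64 mm across, 44 mm high, origin under its centre
- spare_mould: bystander: a second fig-cake mould like the one on the tray, standing on the table between the press and the cutting board; 97 mm across, 60 mm high, origin under its centre
- thermometer: bystander: blue probe thermometer, 209 x 25 x 18 mm, lying near the front edge

How it is judged:
By the outcome, as a careful person would: the job done as asked, in the order asked, and still so for the second after the job is handed in, with the robot touching nothing.
It also fails if it takes over 54 s, if anything falls off the work surface, if the arm or the gripper's body presses on something with over 40 N, if the wrist force passes 120 N, or if a joint passes its speed limit or range.

ROBOT

A 6-joint arm with a two-finger parallel gripper is mounted at the origin on a cart in front of the work surface, level with it; the furniture and walls round the work are solid. World frame = base frame: x ahead of the robot, y to its left, z up, the work surface at z = 0. Lengths are in m, angles in rad, forces in N, time in s.
With the tool pointing down it reaches from about 0.3 to 0.775 m from the base axis. Payload 14.6 kg.
Tool frame: the origin (TCP) lies midway between the tips of the shut fingers; the grasp point (between the pads) lies 19 mm behind it; z points along the fingers, y is the direction in which the jaws open and shut (so a half turn about z gives the same grasp; the last joint's range is limited). The gripper opens to 94 mm and grips with 3 to 60 N. Pads are 16 mm wide; open, the fingers measure 119 mm over their backs; the gripper's body (75 mm by 177 mm) begins 78 mm behind the grasp point.
Start: joints at [-1.375, 0.3, 1.521, -0, 1.321, -0.067], TCP at [0.143, -0.531, 0.205] pointing down, gripper open.
Joint ranges: [-3.03, 3.03], [-0.79, 2.21], [0.23, 2.52], [-1.04, 4.18], [0, 3.07], [-2.55, 2.55]. Speed limits (rad/s): [2.22, 2.22, 2.57, 3.14, 3.14, 3.14].

INTERFACE

Orientations are given as [roll, pitch, yaw] about the fixed x, y, z axes, in that order (R = Rz(yaw) Ry(pitch) Rx(roll)).
In Python, from station import readout, imaging, job gives the robot as it stands.
- The arm moves only by the tool arm_command, never from a script. Its argument "increments" is a list of rows, each an object with "gripper": the opening, from 0 (shut) to 1 (fully open); "slide": the shift along the world's x, y, z in m, a list of three; "yaw": the turn about the world's z in rad. A call has 1 to 8 rows; each row is the pose to reach, as a shift and turn from the pose commanded when the call began; what a row does not reach only later rows make up. A row lasts 1/8 s, in which the tool goes at most 62.5 mm and 10.7 degrees, less where a joint would pass 70% of its speed; a pose out of reach is approached as far as the arm can. A call with a gripper value outside its range is refused whole. The fingers move at their own pace and stop on an object; "grip_force" is the grip in N (left out, the last holds). Time passes only in rows, so rows that repeat a pose let the fingers close. It gives the time, the measured TCP pose, the force and the opening at its end, in the units of the state.
- readout.get_obs(): the state, without advancing time (a new reading comes with each control period).
- imaging.camera(name): name is "scene" or "top" or "wrist"; returns a dict with "color" (384x512x3 uint8, red, green, blue), "mtx" (3x3 intrinsics, pixels), "rvec" (rotation vector, rad) and "tvec" (3), from world to camera coordinates, as OpenCV has them. Camera axes: x right, y down, z forward; pixel columns grow to the right and rows downward; lengths in m; the calibration is good to about 2 mm. A picture is of the moment at which its call begins. There is no depth.
- job.hand_in(): hands the job in, once; it reports no verdict.
The state is a dict: "time_s": time; "qpos": joint angles; "joint_vel": joint speeds; "tau": joint torques, N m; "ee_pos": TCP position; "eef_rot": TCP orientation; "force": force on the tool from outside, world axes, zero at the start; "moment": the same for the moment, N m; "grip_width": finger opening in m.
Only numpy, scipy, OpenCV 4.12 (cv2) and the standard library are available. Lean on these libraries where they do the work, as an engineer would, in place of code of your own. Each camera call takes 0.05 s, during which the arm holds its last target. There are 200 camera calls.

## Working session

There is one attempt and no reset: what is moved stays moved. The work goes in short steps, Python scripts to look and compute and a tool call to move; the robot and the scene stay as the last step left them, time stands still between calls to the robot, and variables do not carry over. Pictures are saved under pics/ and viewed, about 8 in all and at most 12, crops included, and the job is handed in when it is done.

Besides the shell and the picture viewer there is one more tool, called after "Emit:" as name(argument=value, ...) on one line, values as JSON. arm_command: Moves the arm, as the interface text tells. Its arguments: {"type":"object","properties":{"increments":{"type":"array","items":{"type":"object","properties":{"gripper":{"type":"number"},"slide":{"type":"array","items":{"type":"number"}},"yaw":{"type":"number"}}}},"grip_force":{"type":"number"}},"required":["increments"]}

```bash
mkdir -p pics
cat > h.py <<'E'
import numpy as np, cv2
from station import readout, imaging, job
def snap(n,f):
    c=imaging.camera(n); cv2.imwrite(f'pics/{f}.png',c['color'][:,:,::-1]); np.savez(f'pics/{f}.npz',**c); return c
def load(f): return np.load(f'pics/{f}.npz')
def ray(c,u,v,z):
    "point on plane height z seen at pixel u,v"
    R=cv2.Rodrigues(c['rvec'])[0]; o=-R.T@np.ravel(c['tvec'])
    p=cv2.undistortPoints(np.array([[[u,v]]],float),c['mtx'],None)[0,0]
    d=R.T@np.array([p[0],p[1],1]); return o+d*(z-o[2])/d[2]
def proj(c,P): return cv2.projectPoints(np.array(P,float).reshape(-1,3),c['rvec'],np.ravel(c['tvec']),c['mtx'],None)[0][:,0]
E
python3 - <<'E'
from h import *
a=snap('top','t0');b=snap('scene','s0')
print(readout.get_obs())
for n,c in(('t',a),('s',b)):
    R=cv2.Rodrigues(c['rvec'])[0]; print(n,-R.T@np.ravel(c['tvec']),c['mtx'][0,0])
for n in('t0','s0'):
    im=cv2.imread(f'pics/{n}.png'); cv2.imwrite(f'pics/{n}b.png',cv2.resize(im,(800,600),interpolation=cv2.INTER_CUBIC))
E
```

```text
{'time_s': 0.1, 'qpos': array([-1.37458522e+00,  3.00396919e-01,  1.52150460e+00, -2.01521511e-05,
        1.32068325e+00, -6.65920715e-02]), 'joint_vel': array([-0.00018637, -0.00021331, -0.00309219,  0.00062953, -0.00023367,
        0.00183196]), 'tau': array([ 9.00542891e-04, -5.32645583e+01, -3.53282940e+01,  7.09587545e-02,
        2.34971254e-02, -6.06190315e-05]), 'ee_pos': array([ 0.14283585, -0.53089525,  0.20495937]), 'eef_rot': array([-3.14060143e+00, -4.65418897e-05,  2.62808149e-01]), 'force': array([-0.28527301, -0.10144855,  0.00119373]), 'moment': array([-0.01305268, -0.00875418,  0.03484984]), 'grip_width': 0.09370196804303824}
t [0.43094578 0.14917419 1.66232555] 473.5973027372086
s [-0.01232166  0.50958399  0.93970304] 383.96235046373545
```

View pics/t0b.png

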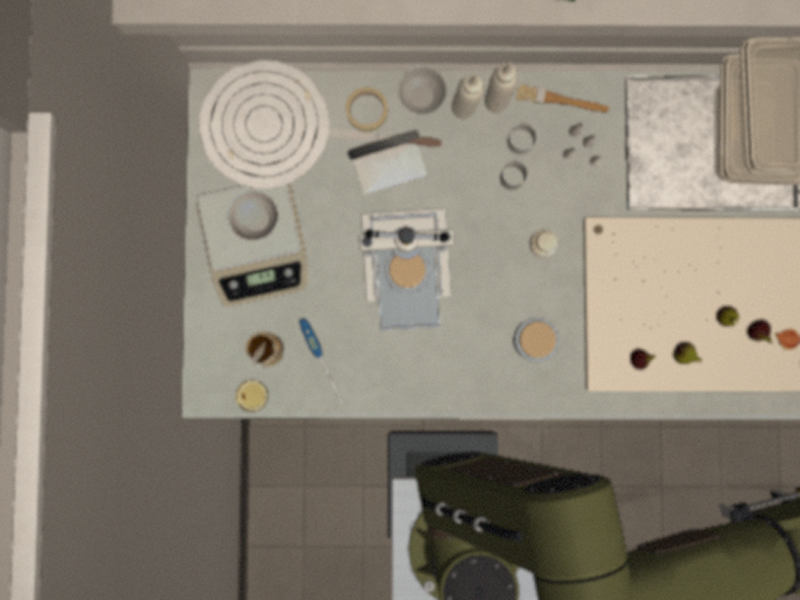

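View pics/s0b.png

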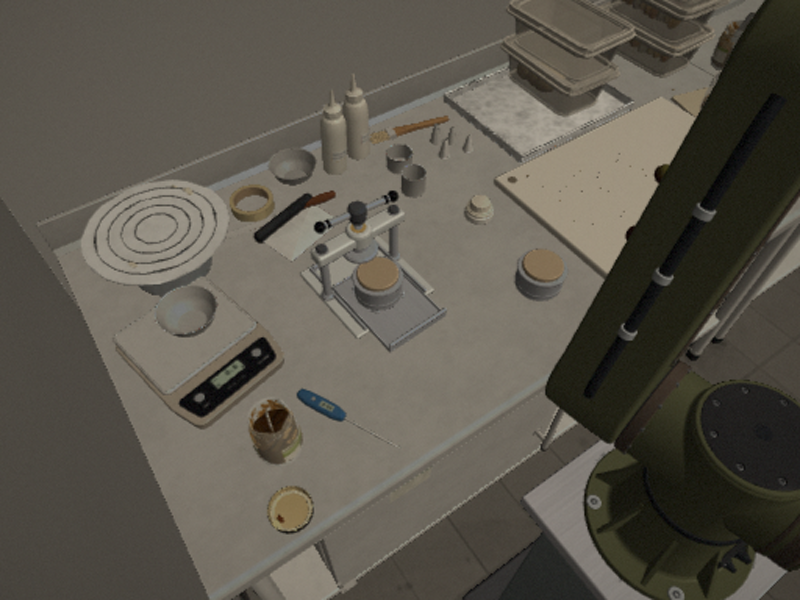

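Run:
```python
from h import *
c=load('t0'); im=c['color']; hsv=cv2.cvtColor(im,cv2.COLOR_RGB2HSV)
x0,x1,y0,y1=220,300,125,225
def blobs(m,lab,z,amin=8):
    k=np.zeros(m.shape,np.uint8); k[y0:y1,x0:x1]=m[y0:y1,x0:x1]
    n,l,s,ce=cv2.connectedComponentsWithStats(k)
    for i in range(1,n):
        if s[i,4]>=amin: print(lab,ce[i].round(1),s[i],ray(c,*ce[i],z).round(4))
blobs((im.max(2)<70).astype(np.uint8),'dark',.185,3)
blobs(((hsv[...,0]<20)&(hsv[...,1]>70)).astype(np.uint8),'wood',.077)
for n,v in dict(hub=(406,234),b1=(368,238),b2=(445,237)).items(): print(n,ray(c,v[0]*.64,v[1]*.64,.185))
for v in((380,328),(440,325)): print('lip',ray(c,v[0]*.64,v[1]*.64,.041))
for v in((362,212),(444,209),(369,302),(449,296)): print('base',ray(c,v[0]*.64,v[1]*.64,.014))
a=cv2.resize(im[120:225,215:305,::-1],None,fx=5.5,fy=5.5,interpolation=cv2.INTER_CUBIC)
s=load('s0')['color'][110:235,185:295,::-1]; s=cv2.resize(s,None,fx=3.5,fy=4.62)[:577]
s=cv2.resize(load('s0')['color'][115:230,190:290,::-1],None,fx=3,fy=3,interpolation=cv2.INTER_CUBIC)
o=np.zeros((600,800,3),np.uint8); o[:a.shape[0],:a.shape[1]]=a; o[:s.shape[0],497:797]=s; cv2.imwrite('pics/crop1.png',o)
```

```text
dark [257.2 150.1] [256 147   4   8  18] [0.6675 0.1395 0.185 ]
dark [235.4 150.3] [234 148   4   6  20] [0.6665 0.2081 0.185 ]
dark [283.9 151.1] [282 149   5   5  20] [0.6646 0.0556 0.185 ]
wood [260.3 173.3] [249 164  23  20 348] [0.606  0.1283 0.077 ]
hub [0.66851669 0.13126358 0.185     ]
b1 [0.66009839 0.20772928 0.185     ]
b2 [0.66272948 0.05272803 0.185     ]
lip [0.48374297 0.18586777 0.041     ]
lip [0.4908108 0.0544182 0.041    ]
base [0.74558873 0.22839485 0.014     ]
base [0.75314036 0.04377321 0.014     ]
base [0.54256802 0.21134558 0.014     ]
base [0.55668049 0.0327189  0.014     ]
```

View pics/crop1.png

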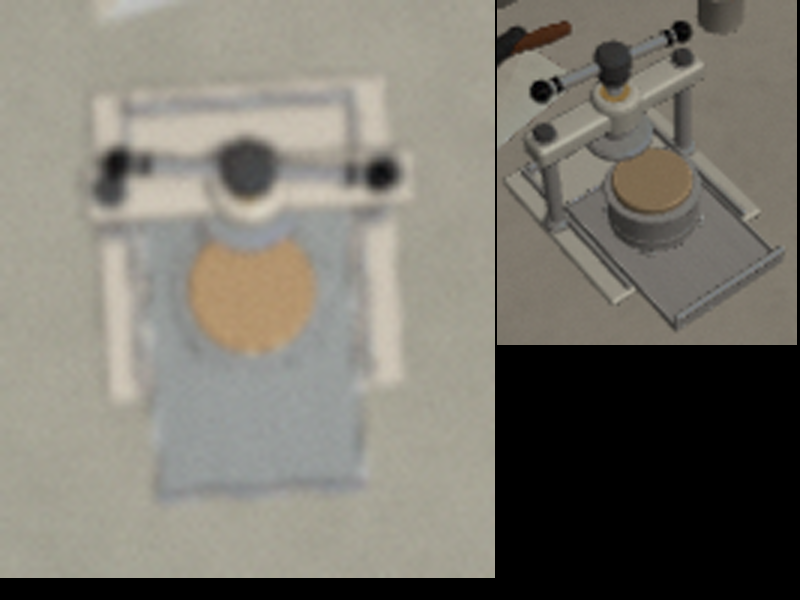

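Top view: hub at about (260,150) px, balls at (236,150) and (284,151) px, so the bar lies nearly along world y. The spindle axis is at about (0.666, 0.132). The lip middle is at about (0.487, 0.120), the follower is about 55–60 mm in front of the axis, and the press yaw is about 0.06. I'll shut the gripper and move to in front of the lip, turning on the way.

Emit:
arm_command(increments=[{"gripper": 0, "slide": [0.297, 0.646, 0.045], "yaw": 1.47}, {"gripper": 0, "slide": [0.297, 0.646, 0.045], "yaw": 1.47}, {"gripper": 0, "slide": [0.297, 0.646, 0.045], "yaw": 1.47}, {"gripper": 0, "slide": [0.297, 0.646, 0.045], "yaw": 1.47}, {"gripper": 0, "slide": [0.297, 0.646, 0.045], "yaw": 1.47}, {"gripper": 0, "slide": [0.297, 0.646, 0.045], "yaw": 1.47}, {"gripper": 0, "slide": [0.297, 0.646, 0.045], "yaw": 1.47}, {"gripper": 0, "slide": [0.297, 0.646, 0.045], "yaw": 1.47}])

```text
time_s: 1.1
ee_pos: [0.3516, -0.0757, 0.2373]
eef_rot: [3.141, 0.0, 1.738]
force: [0.9, -1.1, 0.5]
grip_width: 0.0173
```

Emit:
arm_command(increments=[{"gripper": 0, "slide": [0.088, 0.194, 0.0], "yaw": 1.46}, {"gripper": 0, "slide": [0.088, 0.194, 0.0], "yaw": 1.46}, {"gripper": 0, "slide": [0.088, 0.194, 0.0], "yaw": 1.46}, {"gripper": 0, "slide": [0.088, 0.194, 0.0], "yaw": 1.46}, {"gripper": 0, "slide": [0.088, 0.194, -0.1], "yaw": 1.46}, {"gripper": 0, "slide": [0.088, 0.194, -0.13], "yaw": 1.46}, {"gripper": 0, "slide": [0.088, 0.194, -0.13], "yaw": 1.46}, {"gripper": 0, "slide": [0.088, 0.194, -0.13], "yaw": 1.46}])

```text
time_s: 2.1
ee_pos: [0.4387, 0.1162, 0.1059]
eef_rot: [-3.141, -0.002, -3.085]
force: [-1.1, 0.4, 0.6]
grip_width: 0.0007
```

Run:
```python
from h import *
w=snap('wrist','w1');t=snap('top','t1'); o=readout.get_obs(); print(o['ee_pos'],o['eef_rot'],o['qpos'],o['force'])
a=cv2.resize(w['color'][:,:,::-1],(520,390)); b=cv2.resize(t['color'][110:240,210:310,::-1],(280,364)); z=np.zeros((390,800,3),np.uint8); z[:,:520]=a; z[:364,520:]=b
cv2.imwrite('pics/w1b.png',z)
```

```text
[0.43912597 0.11624445 0.10669776] [-3.14147634e+00 -7.82403545e-04 -3.08846257e+00] [ 1.78133129e-01  2.04054433e-01  1.89060226e+00 -2.06130352e-05
  1.04772676e+00 -1.44578302e+00] [0.70117799 0.52987896 0.27715656]
```

View pics/w1b.png

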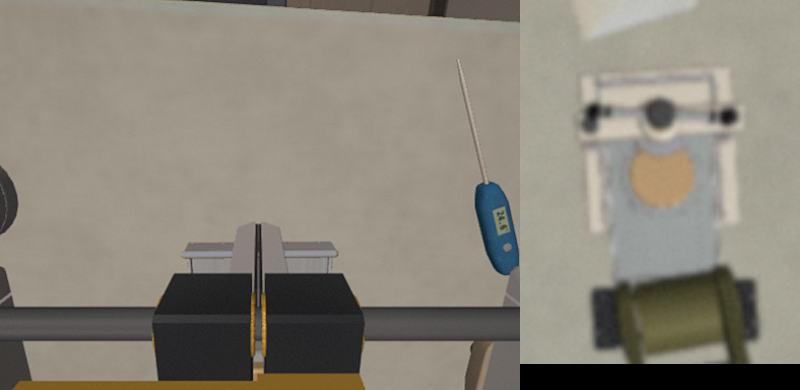

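The wrist view shows the lip at x 182–337 px, centred on the fingers and parallel to the jaws. The thermometer is well clear. I'll lower and push.

Emit:
arm_command(increments=[{"gripper": 0, "slide": [0, 0.002, -0.05], "yaw": 0}, {"gripper": 0, "slide": [0.0, 0.002, -0.087], "yaw": 0}, {"gripper": 0, "slide": [0.0, 0.002, -0.087], "yaw": 0}, {"gripper": 0, "slide": [0.015, 0.003, -0.087], "yaw": 0}, {"gripper": 0, "slide": [0.025, 0.003, -0.087], "yaw": 0}, {"gripper": 0, "slide": [0.032, 0.004, -0.087], "yaw": 0}, {"gripper": 0, "slide": [0.038, 0.004, -0.087], "yaw": 0}, {"gripper": 0, "slide": [0.044, 0.004, -0.087], "yaw": 0}])

```text
time_s: 3.2
ee_pos: [0.4823, 0.1203, 0.0203]
eef_rot: [-3.141, -0.003, -3.091]
force: [-9.5, -0.4, 7.2]
grip_width: 0.0003
```

Emit:
arm_command(increments=[{"slide": [0.006, 0.0004, 0]}, {"slide": [0.012, 0.0008, 0]}, {"slide": [0.018, 0.001, 0]}, {"slide": [0.024, 0.0015, 0]}, {"slide": [0.03, 0.002, 0]}, {"slide": [0.035, 0.002, 0]}, {"slide": [0.038, 0.0025, 0]}, {"slide": [0.038, 0.0025, 0]}])

```text
invalid input
```

Emit:
arm_command(increments=[{"gripper": 0, "slide": [0.006, 0.0004, 0], "yaw": 0}, {"gripper": 0, "slide": [0.012, 0.0008, 0], "yaw": 0}, {"gripper": 0, "slide": [0.018, 0.001, 0], "yaw": 0}, {"gripper": 0, "slide": [0.024, 0.0015, 0], "yaw": 0}, {"gripper": 0, "slide": [0.03, 0.002, 0], "yaw": 0}, {"gripper": 0, "slide": [0.035, 0.002, 0], "yaw": 0}, {"gripper": 0, "slide": [0.038, 0.0025, 0], "yaw": 0}, {"gripper": 0, "slide": [0.038, 0.0025, 0], "yaw": 0}])

```text
time_s: 4.2
ee_pos: [0.5207, 0.1228, 0.0203]
eef_rot: [-3.141, -0.002, -3.091]
force: [-5.4, -0.6, 2.9]
grip_width: 0.0004
```

Emit:
arm_command(increments=[{"gripper": 0, "slide": [0.003, 0, 0], "yaw": 0}, {"gripper": 0, "slide": [0.006, 0, 0], "yaw": 0}, {"gripper": 0, "slide": [0.009, 0.0005, 0], "yaw": 0}, {"gripper": 0, "slide": [0.01, 0.0005, 0], "yaw": 0}])

```text
time_s: 4.7
ee_pos: [0.5284, 0.1231, 0.0201]
eef_rot: [-3.141, -0.008, -3.091]
force: [-25.5, -2.1, 19.1]
grip_width: 0.0005
```

Emit:
arm_command(increments=[{"gripper": 0, "slide": [0.002, 0, 0], "yaw": 0}, {"gripper": 0, "slide": [0.002, 0, 0], "yaw": 0}])

```text
time_s: 4.95
ee_pos: [0.5286, 0.123, 0.0201]
eef_rot: [-3.141, -0.012, -3.091]
force: [-37.1, -3.4, 27.1]
grip_width: 0.0008
```

The tray is at its stop: commanding a further 2 mm raised the force but moved nothing. I'll back off, rise and look.

Emit:
arm_command(increments=[{"gripper": 0, "slide": [-0.03, 0, 0], "yaw": 0}, {"gripper": 0, "slide": [-0.05, 0, 0], "yaw": 0}, {"gripper": 0, "slide": [-0.09, 0, 0.05], "yaw": 0}, {"gripper": 0, "slide": [-0.13, 0, 0.1], "yaw": 0}, {"gripper": 1, "slide": [-0.13, 0, 0.16], "yaw": 0.1}, {"gripper": 1, "slide": [-0.13, 0, 0.22], "yaw": 0.2}, {"gripper": 1, "slide": [-0.13, 0, 0.25], "yaw": 0.3}])

```text
time_s: 5.82
ee_pos: [0.4035, 0.1234, 0.2738]
eef_rot: [-3.141, 0.005, -2.788]
force: [0.2, -0.0, -0.7]
grip_width: 0.0267
```

Run:
```python
from h import *
t=snap('top','t2');s=snap('scene','s2'); o=readout.get_obs(); print(o['ee_pos'],o['eef_rot'],o['qpos'])
A=(.6635,.131)
for c,n,box in((t,'t',(220,300,125,225)),(s,'s',(190,290,110,200))):
    im=c['color']; m=np.zeros(im.shape[:2],np.uint8); x0,x1,y0,y1=box; m[y0:y1,x0:x1]=(im.max(2)<60)[y0:y1,x0:x1]
    k,l,st,ce=cv2.connectedComponentsWithStats(m)
    for i in range(1,k):
        if st[i,4]>5: print(n,ce[i].round(1),st[i,4],ray(c,*ce[i],.187).round(4))
    hs=cv2.cvtColor(im,cv2.COLOR_RGB2HSV); m[:]=0; m[y0:y1,x0:x1]=((hs[...,0]<20)&(hs[...,1]>70))[y0:y1,x0:x1]
    print('proj axis .187,.206',proj(c,[A+(.187,),A+(.206,)]))
a=cv2.resize(t['color'][120:220,215:305,::-1],None,fx=4,fy=4,interpolation=cv2.INTER_CUBIC)
b=cv2.resize(s['color'][110:225,190:290,::-1],None,fx=4,fy=4,interpolation=cv2.INTER_CUBIC)
z=np.zeros((460,760,3),np.uint8); z[:400,:360]=a; z[:,360:]=b; cv2.imwrite('pics/c2.png',z)
```

```text
[0.40410581 0.1234846  0.27358996] [-3.1406923   0.00597461 -2.78859857] [ 2.09863250e-01 -4.38392378e-02  1.74967069e+00 -3.93133149e-05
  1.42971926e+00 -1.71391906e+00]
t [235.5 149.8] 16 [0.6677 0.2078 0.187 ]
t [283.7 151.3] 15 [0.6637 0.0564 0.187 ]
t [280.3 221. ] 168 [0.4451 0.0669 0.187 ]
proj axis .187,.206 [[259.92724284 151.24202333]
 [260.00552336 150.2847606 ]]
s [278.1 143.6] 802 [0.5604 0.0338 0.187 ]
s [258.2 117.6] 28 [0.677  0.0189 0.187 ]
s [251.2 124.8] 33 [0.6633 0.0527 0.187 ]
s [193.5 129. ] 68 [0.7414 0.1967 0.187 ]
s [247.  127.2] 8 [0.6617 0.068  0.187 ]
s [227.8 136.2] 121 [0.662  0.1319 0.187 ]
s [250.8 133.8] 22 [0.6338 0.0738 0.187 ]
s [209.6 142.8] 8 [0.6686 0.1865 0.187 ]
s [204.1 145.1] 38 [0.6696 0.2035 0.187 ]
s [204.4 158.9] 21 [0.6249 0.2281 0.187 ]
s [263.  156.5] 6 [0.5446 0.0953 0.187 ]
s [283.9 167.3] 7 [0.4832 0.0725 0.187 ]
s [219.2 176.4] 23 [0.5514 0.2271 0.187 ]
proj axis .187,.206 [[227.78984191 135.75960808]
 [227.44162411 130.73938598]]
```

View pics/c2.png

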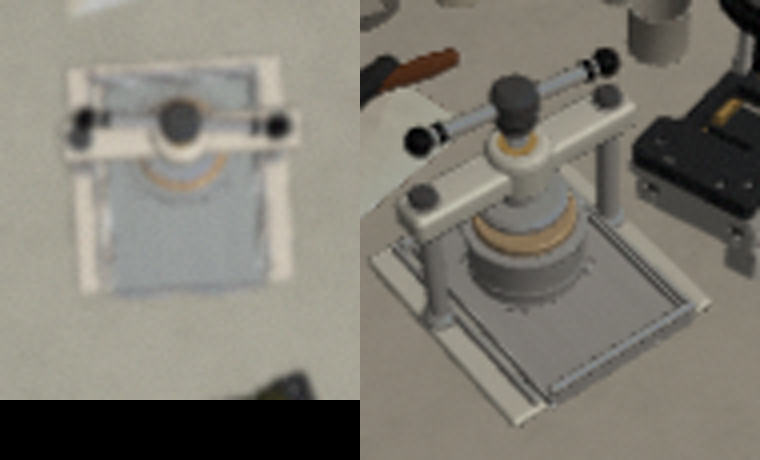

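Top view: the follower's rim shows evenly round the plate, and the mould stands on the tray under it. The balls are at (235,150) and (284,151) px, so the bar points at about 88° and the axis is at about (0.665, 0.131). With the gripper open I'll straddle the hub and turn both arms as a couple.

Emit:
arm_command(increments=[{"gripper": 1, "slide": [0.05, 0.0015, 0.0], "yaw": 0.05}, {"gripper": 1, "slide": [0.1, 0.003, 0], "yaw": 0.05}, {"gripper": 1, "slide": [0.15, 0.0045, 0], "yaw": 0.05}, {"gripper": 1, "slide": [0.2, 0.006, 0], "yaw": 0.05}, {"gripper": 1, "slide": [0.25, 0.0075, 0], "yaw": 0.05}, {"gripper": 1, "slide": [0.261, 0.0075, 0], "yaw": 0.05}, {"gripper": 1, "slide": [0.261, 0.0075, 0], "yaw": 0.05}, {"gripper": 1, "slide": [0.261, 0.0075, 0], "yaw": 0.05}])

```text
time_s: 6.92
ee_pos: [0.6637, 0.1308, 0.2699]
eef_rot: [3.141, -0.0, -2.741]
force: [0.4, 0.4, 0.4]
grip_width: 0.0938
```

Run:
```python
from h import *
w=snap('wrist','w3'); o=readout.get_obs(); print(o['ee_pos'],o['eef_rot'],o['qpos'],o['grip_width'])
print(proj(w,[(.665,.131,.204),(.667,.206,.187),(.663,.057,.187)])*(700/512))
cv2.imwrite('pics/w3b.png',cv2.resize(w['color'][:,:,::-1],(700,525)))
```

```text
[0.66370941 0.13086648 0.27029019] [-3.14159259e+00  1.30472283e-04 -2.74076872e+00] [ 1.40534330e-01  5.66670460e-01  9.98025626e-01  3.35134689e-05
  1.57677047e+00 -1.83108573e+00] 0.09440902665037383
[[348.07022862 276.03001004]
 [450.64711645 312.83199706]
 [240.502302   220.93005841]]
```

View pics/w3b.png

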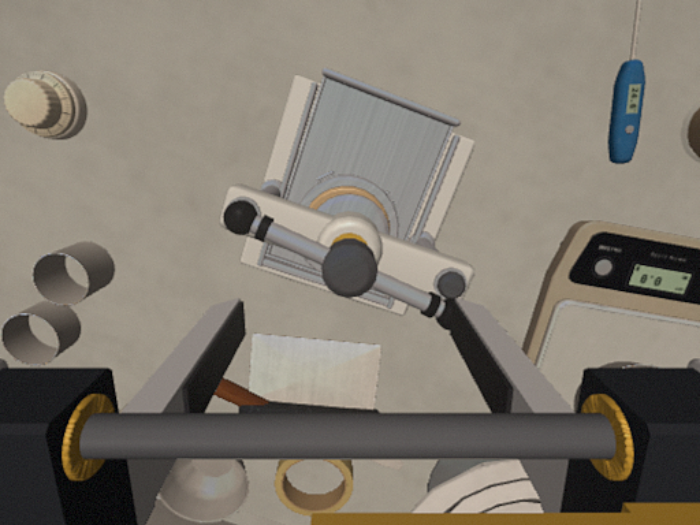

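The wrist view agrees with the predicted hub and ball positions to within a few mm. Lowering to tip height 0.160.

Emit:
arm_command(increments=[{"gripper": 1, "slide": [0, 0, -0.03], "yaw": 0}, {"gripper": 1, "slide": [0, 0, -0.06], "yaw": 0}, {"gripper": 1, "slide": [0, 0, -0.085], "yaw": 0}, {"gripper": 1, "slide": [0, 0, -0.1], "yaw": 0}, {"gripper": 1, "slide": [0, 0, -0.109], "yaw": 0}, {"gripper": 1, "slide": [0, 0, -0.109], "yaw": 0}])

```text
time_s: 7.72
ee_pos: [0.6643, 0.1308, 0.1612]
eef_rot: [-3.142, 0.0, -2.74]
force: [-0.5, 0.2, -0.3]
grip_width: 0.0935
```

No contact on the way down. Starting to turn clockwise.

Emit:
arm_command(increments=[{"gripper": 1, "slide": [0, 0, 0], "yaw": -0.1}, {"gripper": 1, "slide": [0, 0, 0], "yaw": -0.2}, {"gripper": 1, "slide": [0, 0, 0], "yaw": -0.3}, {"gripper": 1, "slide": [0, 0, 0], "yaw": -0.4}, {"gripper": 1, "slide": [0, 0, 0], "yaw": -0.5}, {"gripper": 1, "slide": [0, 0, 0], "yaw": -0.6}, {"gripper": 1, "slide": [0, 0, 0], "yaw": -0.7}, {"gripper": 1, "slide": [0, 0, 0], "yaw": -0.8}])

```text
time_s: 8.72
ee_pos: [0.6639, 0.1311, 0.1613]
eef_rot: [-3.141, -0.001, 2.74]
force: [-2.9, 1.3, -3.7]
grip_width: 0.0938
```

Run:
```python
from h import *
t=snap('top','t4'); w=snap('wrist','w4'); o=readout.get_obs(); print(o['ee_pos'],o['eef_rot'],o['qpos'],o['grip_width'],o['force'],o['moment'])
z=np.zeros((450,800,3),np.uint8)
z[:375,:500]=cv2.resize(w['color'][:,:,::-1],(500,375)); z[:400,500:]=cv2.resize(t['color'][120:220,215:290,::-1],(300,400)); cv2.imwrite('pics/c4.png',z)
```

```text
[0.66410404 0.13108697 0.16150294] [ 3.14150399e+00 -3.38675489e-04  2.74190968e+00] [ 1.40688760e-01  6.21637194e-01  1.16059968e+00  2.55952799e-04
  1.35960060e+00 -1.03047826e+00] 0.09416636840151443 [-1.70483703  1.58715811 -1.56127291] [0.1972673  0.33808217 0.22761331]
```

View pics/c4.png

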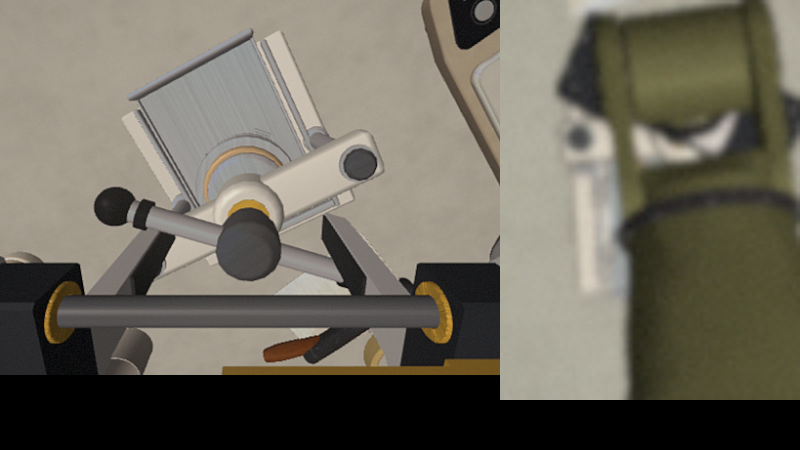

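The bar turns with the fingers: balls at (115,205) and about (400,285) px in the wrist view. Carrying on.

Emit:
arm_command(increments=[{"gripper": 1, "slide": [0, 0, 0], "yaw": -0.14}, {"gripper": 1, "slide": [0, 0, 0], "yaw": -0.28}, {"gripper": 1, "slide": [0, 0, 0], "yaw": -0.42}, {"gripper": 1, "slide": [0, 0, 0], "yaw": -0.56}, {"gripper": 1, "slide": [0, 0, 0], "yaw": -0.7}, {"gripper": 1, "slide": [0, 0, 0], "yaw": -0.84}, {"gripper": 1, "slide": [0, 0, 0], "yaw": -0.98}, {"gripper": 1, "slide": [0, 0, 0], "yaw": -1.12}])

```text
time_s: 9.82
ee_pos: [0.6645, 0.1309, 0.1614]
eef_rot: [3.141, -0.0, 1.621]
force: [0.3, 0.6, -3.3]
grip_width: 0.0942
```

Run:
```python
from h import *
o=readout.get_obs(); print(o['ee_pos'],o['eef_rot'],o['qpos'],o['tau'],o['force'],o['moment'])
```

```text
[0.66446397 0.13094942 0.1613701 ] [ 3.14099304e+00 -2.21058044e-04  1.62121265e+00] [1.40446356e-01 6.21960604e-01 1.16039974e+00 1.70066298e-04
 1.35861525e+00 8.99943361e-02] [-1.01707835e+00 -7.36091352e+01 -3.73688972e+01 -1.54248169e-01
  6.92893955e-03 -2.09134139e+00] [ 0.30504098  0.60316556 -3.33869318] [ 0.1741017  -0.03188914  0.26238424]
```

Emit:
arm_command(increments=[{"gripper": 1, "slide": [0, 0, 0], "yaw": -0.12}, {"gripper": 1, "slide": [0, 0, 0], "yaw": -0.24}, {"gripper": 1, "slide": [0, 0, 0], "yaw": -0.36}, {"gripper": 1, "slide": [0, 0, 0], "yaw": -0.48}, {"gripper": 1, "slide": [0, 0, 0], "yaw": -0.6}])

```text
time_s: 10.45
ee_pos: [0.6645, 0.1306, 0.1614]
eef_rot: [3.141, 0.0, 1.022]
force: [-0.6, -1.8, -3.5]
grip_width: 0.0942
```

Run:
```python
from h import *
o=readout.get_obs(); print(o['eef_rot'],o['qpos'][5],o['tau'][5],o['force'],o['moment'])
```

```text
[3.14103800e+00 5.30161162e-05 1.02162241e+00] 0.6893507420565672 -1.7628594115376472 [-0.60858159 -1.82549938 -3.4692623 ] [-0.26034951  0.09479489  0.24858617]
```

Emit:
arm_command(increments=[{"gripper": 1, "slide": [0, 0, 0], "yaw": -0.1}, {"gripper": 1, "slide": [0, 0, 0], "yaw": -0.2}, {"gripper": 1, "slide": [0, 0, 0], "yaw": -0.3}, {"gripper": 1, "slide": [0, 0, 0], "yaw": -0.4}])

```text
time_s: 10.95
ee_pos: [0.6642, 0.1304, 0.1612]
eef_rot: [3.141, 0.001, 0.622]
force: [-2.9, -1.4, -3.7]
grip_width: 0.0942
```

Run:
```python
from h import *
o=readout.get_obs(); print(o['eef_rot'],o['qpos'][5],o['tau'][5],o['force'],o['moment'])
```

```text
[3.14127396e+00 5.57685442e-04 6.22256762e-01] 1.0886983755107014 -1.434389166533947 [-2.89551195 -1.40122253 -3.74596754] [-0.39884175  0.35293124  0.20818135]
```

Emit:
arm_command(increments=[{"gripper": 1, "slide": [0, 0, 0], "yaw": -0.1}, {"gripper": 1, "slide": [0, 0, 0], "yaw": -0.2}, {"gripper": 1, "slide": [0, 0, 0], "yaw": -0.3}, {"gripper": 1, "slide": [0, 0, 0], "yaw": -0.4}])

```text
time_s: 11.45
ee_pos: [0.664, 0.1306, 0.1612]
eef_rot: [3.141, 0.001, 0.222]
force: [-3.8, -1.0, -4.4]
grip_width: 0.0938
```

Run:
```python
from h import *
o=readout.get_obs(); print(o['eef_rot'],o['qpos'][5],o['tau'][5],o['force'],o['moment'])
```

```text
[3.14133779e+00 9.49988937e-04 2.22350277e-01] 1.4886929640953313 -1.434887945652008 [-3.79058061 -1.00044575 -4.40525768] [-0.28823099  0.6861773   0.24036316]
```

Emit:
arm_command(increments=[{"gripper": 1, "slide": [0, 0, 0], "yaw": -0.1}, {"gripper": 1, "slide": [0, 0, 0], "yaw": -0.2}, {"gripper": 1, "slide": [0, 0, 0], "yaw": -0.3}, {"gripper": 1, "slide": [0, 0, 0], "yaw": -0.4}])

```text
time_s: 11.95
ee_pos: [0.6639, 0.1309, 0.1611]
eef_rot: [3.141, 0.001, -0.177]
force: [-4.4, 1.3, -3.0]
grip_width: 0.094
```

Run:
```python
from h import *
o=readout.get_obs(); print(o['eef_rot'],o['qpos'][5],o['tau'][5],o['force'],o['moment'])
```

```text
[ 3.14131853e+00  1.27656864e-03 -1.77361622e-01] 1.8886550180344661 -1.4074483886361122 [-4.38018583  1.32037218 -3.00504137] [0.12876865 0.897417   0.25139916]
```

Emit:
arm_command(increments=[{"gripper": 1, "slide": [0, 0, 0], "yaw": -0.1}, {"gripper": 1, "slide": [0, 0, 0], "yaw": -0.2}, {"gripper": 1, "slide": [0, 0, 0], "yaw": -0.3}, {"gripper": 1, "slide": [0, 0, 0], "yaw": -0.4}])

```text
time_s: 12.45
ee_pos: [0.6639, 0.1312, 0.1611]
eef_rot: [3.141, 0.001, -0.577]
force: [-3.0, 3.0, -3.6]
grip_width: 0.0942
```

Run:
```python
from h import *
o=readout.get_obs(); print(o['eef_rot'],o['qpos'][5],o['tau'][5],o['force'],o['moment'])
```

```text
[ 3.14138477e+00  1.07618833e-03 -5.77154197e-01] 2.2886223481460366 -1.386026032269001 [-3.04621873  2.9982971  -3.63620201] [0.44818402 0.72282549 0.251418  ]
```

The handle has turned about 3.96 rad so far with no stop, and joint 6 is near its limit. I'll back off, lift, turn half a turn back and re-engage.

Emit:
arm_command(increments=[{"gripper": 1, "slide": [0, 0, 0], "yaw": 0.1}, {"gripper": 1, "slide": [0, 0, 0], "yaw": 0.1}, {"gripper": 1, "slide": [0, 0, 0.05], "yaw": 0.1}, {"gripper": 1, "slide": [0, 0, 0.09], "yaw": 0.1}, {"gripper": 1, "slide": [0, 0, 0.09], "yaw": 0.28}, {"gripper": 1, "slide": [0, 0, 0.09], "yaw": 0.46}, {"gripper": 1, "slide": [0, 0, 0.09], "yaw": 0.64}, {"gripper": 1, "slide": [0, 0, 0.09], "yaw": 0.82}])

```text
time_s: 13.45
ee_pos: [0.6645, 0.1306, 0.2517]
eef_rot: [3.141, -0.001, 0.248]
force: [0.6, 0.5, 0.2]
grip_width: 0.0939
```

Emit:
arm_command(increments=[{"gripper": 1, "slide": [0, 0, 0], "yaw": 1.4}, {"gripper": 1, "slide": [0, 0, 0], "yaw": 1.4}, {"gripper": 1, "slide": [0, 0, 0], "yaw": 1.4}, {"gripper": 1, "slide": [0, 0, 0], "yaw": 1.4}, {"gripper": 1, "slide": [0, 0, 0], "yaw": 1.4}, {"gripper": 1, "slide": [0, 0, 0], "yaw": 1.4}, {"gripper": 1, "slide": [0, 0, 0], "yaw": 1.4}, {"gripper": 1, "slide": [0, 0, 0], "yaw": 1.4}])

```text
time_s: 14.45
ee_pos: [0.6645, 0.1307, 0.2517]
eef_rot: [3.14, 0.0, 1.646]
force: [-0.1, 0.0, -0.6]
grip_width: 0.0943
```

Run:
```python
from h import *
w=snap('wrist','w5');s=snap('scene','s5'); o=readout.get_obs(); print(o['ee_pos'],o['eef_rot'],o['qpos'][5])
z=np.zeros((600,800,3),np.uint8)
z[:300,:400]=cv2.resize(w['color'][:,:,::-1],(400,300)); b=cv2.resize(s['color'][100:225,190:290,::-1],(400,500),interpolation=cv2.INTER_CUBIC); z[:500,400:]=b; cv2.imwrite('pics/c5.png',z[:500])
```

```text
[0.66449389 0.13069532 0.25159845] [3.14056699e+00 7.66134256e-06 1.64300043e+00] 0.06796401702080576
```

View pics/c5.png

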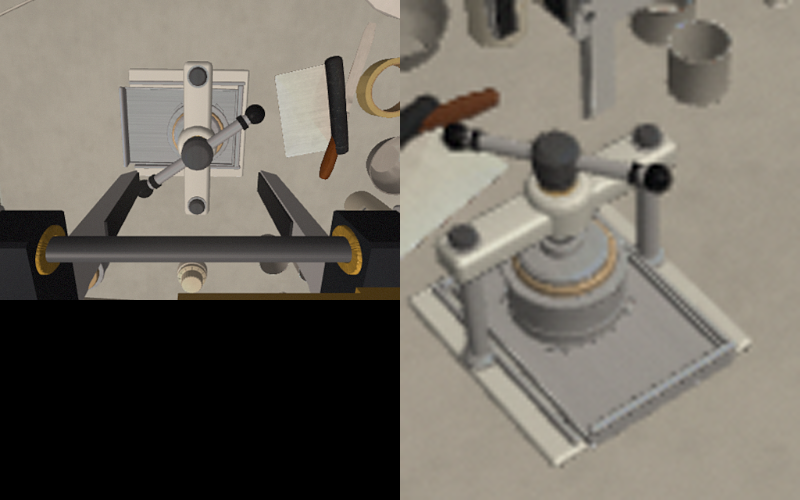

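Scene view: the plate is on the follower and the hub is still slightly above the boss; balls seen at (460,137) and (655,178) px. Completing the half turn and re-engaging.

Emit:
arm_command(increments=[{"gripper": 1, "slide": [0, 0, 0], "yaw": 1.06}, {"gripper": 1, "slide": [0, 0, 0], "yaw": 1.06}, {"gripper": 1, "slide": [0, 0, 0], "yaw": 1.06}, {"gripper": 1, "slide": [0, 0, 0], "yaw": 1.06}, {"gripper": 1, "slide": [0, 0, 0], "yaw": 1.06}, {"gripper": 1, "slide": [0, 0, 0], "yaw": 1.06}, {"gripper": 1, "slide": [0, 0, 0], "yaw": 1.06}])

```text
time_s: 15.42
ee_pos: [0.6644, 0.1307, 0.2513]
eef_rot: [3.141, 0.0, 2.7]
force: [-0.1, 0.5, 0.3]
grip_width: 0.0939
```

Emit:
arm_command(increments=[{"gripper": 1, "slide": [0, 0, -0.03], "yaw": 0}, {"gripper": 1, "slide": [0, 0, -0.06], "yaw": 0}, {"gripper": 1, "slide": [0, 0, -0.08], "yaw": 0}, {"gripper": 1, "slide": [0, 0, -0.091], "yaw": 0}, {"gripper": 1, "slide": [0, 0, -0.091], "yaw": 0}])

```text
time_s: 16.05
ee_pos: [0.6643, 0.1307, 0.1598]
eef_rot: [-3.141, -0.0, 2.701]
force: [-0.1, -0.4, 1.2]
grip_width: 0.0942
```

Emit:
arm_command(increments=[{"gripper": 1, "slide": [0, 0, 0], "yaw": -0.1}, {"gripper": 1, "slide": [0, 0, 0], "yaw": -0.18}, {"gripper": 1, "slide": [0, 0, 0], "yaw": -0.24}, {"gripper": 1, "slide": [0, 0, 0], "yaw": -0.3}])

```text
time_s: 16.55
ee_pos: [0.6641, 0.1313, 0.1608]
eef_rot: [3.141, -0.001, 2.4]
force: [-4.0, 2.3, -3.4]
grip_width: 0.0938
```

Run:
```python
from h import *
o=readout.get_obs(); print(o['eef_rot'],o['qpos'][5],o['tau'][5],o['force'],o['moment'])
```

```text
[ 3.14138756e+00 -6.51923561e-04  2.40008332e+00] -0.6885657718327427 -0.7265077158808708 [-3.99581533  2.3079908  -3.40574292] [0.41509722 0.5431109  0.28054672]
```

Emit:
arm_command(increments=[{"gripper": 1, "slide": [0, 0, 0], "yaw": -0.06}, {"gripper": 1, "slide": [0, 0, 0], "yaw": -0.12}, {"gripper": 1, "slide": [0, 0, 0], "yaw": -0.18}])

```text
time_s: 16.92
ee_pos: [0.664, 0.1313, 0.1605]
eef_rot: [-3.141, -0.001, 2.22]
force: [-1.6, 2.5, -3.8]
grip_width: 0.094
```

Run:
```python
from h import *
o=readout.get_obs(); print(o['eef_rot'],o['qpos'][5],o['tau'][5],o['force'],o['moment'])
```

```text
[-3.14140547e+00 -8.22573161e-04  2.22018442e+00] -0.5085869981915792 -0.7181883975863457 [-1.60861334  2.48152404 -3.79029202] [0.3594085  0.43894315 0.33850636]
```

Emit:
arm_command(increments=[{"gripper": 1, "slide": [0, 0, 0], "yaw": -0.05}, {"gripper": 1, "slide": [0, 0, 0], "yaw": -0.1}, {"gripper": 1, "slide": [0, 0, 0], "yaw": -0.15}])

```text
time_s: 17.3
ee_pos: [0.6642, 0.1313, 0.1605]
eef_rot: [3.142, -0.001, 2.07]
force: [-1.5, 2.7, -4.2]
grip_width: 0.0938
```

Run:
```python
from h import *
o=readout.get_obs(); print(o['eef_rot'],o['qpos'][5],o['tau'][5],o['force'],o['moment'])
```

```text
[ 3.14154554e+00 -6.26872979e-04  2.07046569e+00] -0.3589276778166388 -0.5467682518064976 [-1.53379738  2.66689056 -4.17938589] [0.41636951 0.21934907 0.2637179 ]
```

Emit:
arm_command(increments=[{"gripper": 1, "slide": [0, 0, 0], "yaw": -0.05}, {"gripper": 1, "slide": [0, 0, 0], "yaw": -0.1}, {"gripper": 1, "slide": [0, 0, 0], "yaw": -0.15}])

```text
time_s: 17.68
ee_pos: [0.6642, 0.1313, 0.1606]
eef_rot: [3.141, -0.0, 1.921]
force: [-0.8, 2.6, -6.5]
grip_width: 0.0941
```

Run:
```python
from h import *
o=readout.get_obs(); print(o['eef_rot'],o['qpos'][5],o['tau'][5],o['force'],o['moment'])
```

```text
[ 3.14140851e+00 -4.84063969e-04  1.92059351e+00] -0.20908406932604667 -0.0570911611430347 [-0.842807    2.55545438 -6.48524179] [0.41709495 0.08872455 0.88419999]
```

The moment is rising, so this is likely the stop. A small further turn to confirm.

Emit:
arm_command(increments=[{"gripper": 1, "slide": [0, 0, 0], "yaw": -0.03}, {"gripper": 1, "slide": [0, 0, 0], "yaw": -0.05}, {"gripper": 1, "slide": [0, 0, 0], "yaw": -0.05}])

```text
time_s: 18.05
ee_pos: [0.6643, 0.1311, 0.1603]
eef_rot: [3.141, -0.0, 1.874]
force: [-2.7, 3.0, -2.8]
grip_width: 0.0937
```

Run:
```python
from h import *
o=readout.get_obs(); print(o['eef_rot'],o['qpos'][5],o['tau'][5],o['force'],o['moment'])
```

```text
[ 3.14149479e+00 -4.02056519e-05  1.87409156e+00] -0.16254197028068693 2.4745798856019974 [-2.70505597  2.97767452 -2.75280173] [0.56562663 0.38471882 2.26133024]
```

The moment went from 0.26 to 2.26 N m, so it is at the firm stop. Backing off, lifting and retreating.

Emit:
arm_command(increments=[{"gripper": 1, "slide": [0, 0, 0], "yaw": 0.1}, {"gripper": 1, "slide": [0, 0, 0], "yaw": 0.2}, {"gripper": 1, "slide": [0, 0, 0], "yaw": 0.2}, {"gripper": 1, "slide": [0, 0, 0.05], "yaw": 0.2}, {"gripper": 1, "slide": [0, 0, 0.1], "yaw": 0.2}, {"gripper": 1, "slide": [-0.06, 0, 0.1], "yaw": 0.2}, {"gripper": 1, "slide": [-0.12, 0, 0.1], "yaw": 0.2}, {"gripper": 1, "slide": [-0.18, 0, 0.1], "yaw": 0.2}])

```text
time_s: 19.05
ee_pos: [0.4826, 0.1304, 0.2604]
eef_rot: [3.14, 0.0, 2.069]
force: [0.9, 0.7, 1.0]
grip_width: 0.094
```

Emit:
arm_command(increments=[{"gripper": 1, "slide": [-0.06, -0.02, 0.0], "yaw": 0}, {"gripper": 1, "slide": [-0.1, -0.06, 0.0], "yaw": 0}, {"gripper": 1, "slide": [-0.1, -0.12, 0.0], "yaw": 0}, {"gripper": 1, "slide": [-0.1, -0.17, 0.0], "yaw": 0}, {"gripper": 1, "slide": [-0.1, -0.17, 0.0], "yaw": 0}])

```text
time_s: 19.68
ee_pos: [0.3842, -0.0418, 0.2606]
eef_rot: [3.141, 0.001, 2.065]
force: [-0.1, 0.4, 0.6]
grip_width: 0.0938
```

Run:
```python
from h import *
s=snap('scene','s6');t=snap('top','t6'); o=readout.get_obs(); print(o['ee_pos'],o['force'],o['time_s'])
z=np.zeros((600,800,3),np.uint8)
z[:500,:400]=cv2.resize(s['color'][100:225,190:290,::-1],(400,500),interpolation=cv2.INTER_CUBIC)
z[:400,400:]=cv2.resize(t['color'][110:240,150:280,::-1],(400,400),interpolation=cv2.INTER_CUBIC); cv2.imwrite('pics/c6.png',z[:500])
```

```text
[ 0.38439152 -0.03942256  0.26035308] [0.27119138 0.12436867 0.14055429] 19.775
```

View pics/c6.png

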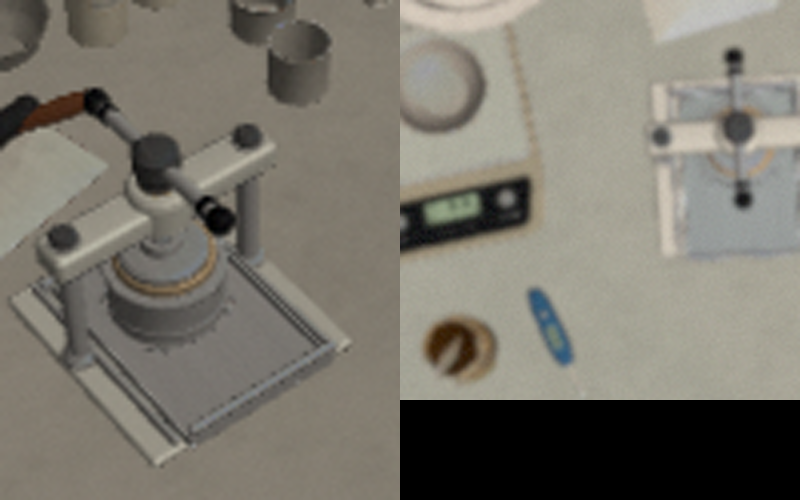

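Hub at (157,160) px in the scene crop now sits on the boss, and the plate bears on the follower. The tray is in and the bystanders are unmoved. The bar now lies along world x, a turn of about 4.7 rad. Handing in.

```bash
python3 -c "from station import job; print(job.hand_in())"
```

```text
the job is handed in; nothing more can be done
None
```

The job is done and handed in at about 20 s of the 54 s allowed. The verdict is not reported, so what follows rests on my own checks.

- **Tray:** I pushed it by the lip with shut fingers until it stopped. A further 2 mm commanded raised the push from 25 to 37 N and moved nothing. The pictures show the mould standing under the plate, with the follower's rim even all round.
- **Handle:** I straddled the hub with the open gripper and pushed both arms clockwise for about 4.7 rad, lifting clear and re-engaging once on the way. At the end the turning moment rose from 0.26 to 2.26 N m with hardly any further turn, which I took as the firm stop.
- **Last pictures:** The hub sits on the boss, the plate is on the follower, and the tray is in. The arm is clear and touching nothing. Of the bystanders, only the jam jar and the thermometer are in the last pictures I viewed, and both are where they were. I did not re-check the spare mould, timer or lid at the end, but the arm met no contact near them.
- **Disagreements:** Position estimates differed by a few mm at most, and no check failed.

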